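# Shut the peg box with its tapered dovetail lid

### The job

Pick up the wooden lid lying on the worktop, lay it in the dovetail way on top of the peg box with its narrow end leading, and slide it away from the open mouth of the way until it wedges tight against the sprung brass strip. It must stay tight by itself when you let go, but do not ram it in: go by feel, and stop once it is firmly wedged. Leave the salt mill, the spice jar and the mug where they are.

Things in the scene. Friction and masses are not known exactly. Their poses are not given: they have to be found in the camera images.
- peg_box: Fixed low wooden box, 170 (x) x 146 (y) mm. Origin on the worktop under it; x = sliding direction, from the mouth at x=-85 mm to the far end at x=+85 mm. On top is a way, open at both ends, without end stop: flat floor at z=46 mm, side rails up to z=60 mm that lean 20 deg inwards over the lid. Seated, the lid's origin is at box z=46, y=0 mm, parallel to the box.
- way_mouth (a point): Foot of the right rail at the mouth: box (-85, -42, 46) mm. The right (-y) rail is wood, straight and rigid, foot along y=-42 mm. The lid can be lowered in from above with its origin near box x=-120, y=8 mm (there it clears both rails), and rests without tipping once its origin is beyond x=-70 mm.
- strip_mid (a point): Nominal middle of the left (+y) rail, a brass strip: box (0, 37, 46) mm. Foot line y = 42 - 0.2*(x+25) + s mm (narrows 1 in 5); s, its setting, is unknown, -4 to +4 mm. The lid meets it at lid origin box x = -25 + 5*s mm; until then it slides with under 2 N. The strip yields sideways, up to 6 mm, against springs (5 N/mm). Firm: pushed on until a push of about 14 N moves it (11 to 17).
- lid: Loose wooden plate, 150 mm long (x), 12 thick, 0.14 to 0.28 kg, lying flat. Origin mid-length on the underside; +x = narrow end, which leads. At the underside the right edge is straight at y=-42 mm, the left is y = 42 - 0.2*x mm; both lean 20 deg inwards.
- lid_grip (a point): Centre of the top of the lid's dark handle bar, at lid (-30, 0, 43) mm. The bar stands across the lid, 14 (x) x 56 (y) mm, from the lid's top (z=12) to z=43 mm; grip it across its 14 mm, along the lid's x. With the lid against the right rail, it can be let go and pushed home with shut fingers on the bar's rear face; friction keeps it wedged. Pressing down adds friction.
- lid_tip (a point): Middle of the narrow leading end at the underside: lid (75, 0, 0) mm; this end is 69 mm wide, the rear end 99 mm
- salt_mill: white salt mill with grey domed top, 44 mm across, 90 mm high, origin under its centre; leave it alone
- spice_jar: glass spice jar with red cap, 41 mm across, 105 mm high, origin under its centre; leave it alone
- white_mug: white mug, 80 mm across (112 mm with handle), 95 mm high, origin under its centre; leave it alone

How it is judged:
By the outcome, as a careful person would: the job done as asked, in the order asked, and still so for the second after the job is handed in, with the robot touching nothing.
It also fails if it takes over 69 s, if anything falls off the work surface, if the arm or the gripper's body presses on something with over 40 N, if the wrist force passes 120 N, or if a joint passes its speed limit or range.

### The arm

A 6-joint arm with a two-finger parallel gripper is mounted at the origin on a cart in front of the work surface, level with it; the furniture and walls round the work are solid. World frame = base frame: x ahead of the robot, y to its left, z up, the work surface at z = 0. Lengths are in m, angles in rad, forces in N, time in s.
With the tool pointing down it reaches from about 0.3 to 0.775 m from the base axis. Payload 14.6 kg.
Tool frame: the origin (TCP) lies at the very end of the fingers, on their centre line; the grasp point (between the pads) lies 19 mm behind it; z points along the fingers, y is the line along which they close (so a half turn about z gives the same grasp; the last joint's range is limited). The gripper opens to 94 mm and grips with 3 to 60 N. Pads are 16 mm wide; open, the fingers measure 119 mm over their backs; the gripper's body (75 mm by 177 mm) begins 78 mm behind the grasp point.
Start: joints at [-1.271, 0.3, 1.521, -0, 1.321, -0.067], TCP at [0.197, -0.513, 0.167] pointing down, gripper open.
Joint ranges: [-3.03, 3.03], [-0.79, 2.21], [0.23, 2.52], [-1.04, 4.18], [0, 3.07], [-2.55, 2.55]. Speed limits (rad/s): [2.22, 2.22, 2.57, 3.14, 3.14, 3.14].

### API

Orientations are given as [roll, pitch, yaw] about the fixed x, y, z axes, in that order (R = Rz(yaw) Ry(pitch) Rx(roll)).
In Python, from station import ctrl, cams gives the robot as it stands. The module is installed in compiled form; this text tells all that it offers.
- The arm moves only by the tool arm_command, never from a script. Its argument "plan" is a list that holds one entry, the list of rows, each a list of 7 numbers: the shift along the tool's x, y, z in shares of 750 mm (1.0 is 750 mm), then the turn, a rotation vector about the tool's x, y, z in fractions of the full range, 1 being 4 rad, then the closure, from -1 (fully open) to 1 (shut). A call has 1 to 12 rows; each row is the pose to reach, as a shift and turn from the pose commanded when the call began, along the tool's axes at that moment; what a row does not reach only later rows make up. A row lasts 1/10 s, in which the tool goes at most 50 mm and 8.59 degrees, less where a joint would pass 70% of its speed; a pose out of reach is approached as far as the arm can. A shift or turn number past 1, either way, is cut back to 1. A call with a gripper value outside its range is refused whole. The fingers move at their own pace and stop on an object; "squeeze" is the grip in N (left out, the last holds). Time passes only in rows, so rows that repeat a pose let the fingers close. It gives the time, the measured TCP pose, the force, the opening and the grip force at its end, in the units of the state.
- ctrl.get_obs(): the state, without advancing time (a new reading comes with each control period).
- cams.camera(name): name is "scene" or "side" or "wrist"; returns (picture, depth): 420x560x3 uint8, blue, green, red; 420x560 float32, m along the optical axis (not along the pixel's ray), 0 where there is no reading.
- cams.camera_info(name): a dict with "fx", "fy", "cx", "cy" (pixels), "world_to_cam" (4x4, takes a point from world to camera coordinates). Camera axes: x right, y down, z forward; pixel columns grow to the right and rows downward; lengths in m; the calibration is good to about 2 mm. A picture is of the moment at which its call begins: read the wrist's pose just before it. camera_info takes no time and is no camera call; for the wrist camera it gives the pose at the moment of the call.
- ctrl.hand_in(): hands the job in; it is judged then, once.
The state is a dict: "time_s": time; "qpos": joint angles; "joint_vel": joint speeds; "tau": joint torques, N m; "ee_pos": TCP position; "eef_rot": TCP orientation; "force": force on the tool from outside, world axes, zero at the start; "moment": the same for the moment, N m; "grip_width": finger opening in m; "grip_force": force on a finger pad.
Only numpy, scipy, OpenCV 4.12 (cv2) and the standard library are available. Lean on these libraries where they do the work, as an engineer would, in place of code of your own. Each camera call takes 0.05 s, during which the arm holds its last target. There are 200 camera calls.

## Working session

There is one attempt and no reset: what is moved stays moved. The work goes in short steps, Python scripts to look and compute and a tool call to move; the robot and the scene stay as the last step left them, time stands still between calls to the robot, and variables do not carry over. Pictures are saved under pics/ and viewed, at most 10 in all, crops included, and the job is handed in when it is done.

Besides the shell and the picture viewer there is one more tool, called after "Call:" as name([rows], argument=value, ...), one row to a line, values as JSON. arm_command: Moves the arm, as the interface text tells. Its arguments: {"type":"object","properties":{"plan":{"type":"array"},"squeeze":{"type":"number"}},"required":["plan"]}

```bash
mkdir -p pics
cat > h.py <<'E'
import numpy as np, cv2
from station import ctrl, cams
def grab(n):
    i=cams.camera_info(n); p,d=cams.camera(n); return p,d,i
def world(u,v,z,i):
    T=np.linalg.inv(i["world_to_cam"]); 
    P=np.stack([(u-i["cx"])/i["fx"]*z,(v-i["cy"])/i["fy"]*z,z,np.ones_like(z)],-1)
    return (P@T.T)[...,:3]
def cloud(d,i):
    v,u=np.mgrid[:d.shape[0],:d.shape[1]].astype(float); return world(u,v,d.astype(float),i)
def ray(u,v,h,i):
    T=np.linalg.inv(i["world_to_cam"]); r=T[:3,:3]@[(u-i["cx"])/i["fx"],(v-i["cy"])/i["fy"],1]; o=T[:3,3]
    return o+r*(h-o[2])/r[2]
E
python3 - <<'E'
from h import *
for n in("scene","side"):
    p,d,i=grab(n); cv2.imwrite(f"pics/{n}.png",p); np.savez(f"{n}.npz",p=p,d=d,**{k:np.array(i[k]) for k in("fx","fy","cx","cy","world_to_cam")})
    print(n,np.linalg.inv(i["world_to_cam"])[:3].round(3).tolist(),i["fx"],(d>0).mean())
o=ctrl.get_obs();print(o)
E
```

```text
scene [[-0.858, -0.335, 0.389, 0.224], [-0.514, 0.564, -0.646, 0.654], [-0.003, -0.755, -0.656, 0.705]] 410.88790133370514 0.9734311224489796
side [[-0.89, -0.25, 0.38, 0.245], [-0.455, 0.483, -0.748, 0.748], [0.004, -0.839, -0.544, 0.608]] 470.80956111486915 0.983125
{'time_s': 0.1, 'qpos': array([-1.27059999e+00,  3.00421847e-01,  1.52152204e+00,  3.55634298e-05,
        1.32068925e+00, -6.65719914e-02]), 'joint_vel': array([ 0.00097039, -0.00139787, -0.00101012,  0.00076468,  0.00186752,
       -0.00135397]), 'tau': array([ 2.38157329e-03, -5.32648766e+01, -3.53286052e+01,  7.09847594e-02,
        2.34990148e-02, -4.96891846e-05]), 'ee_pos': array([ 0.19717078, -0.51314967,  0.16653834]), 'eef_rot': array([-3.14055677e+00, -1.03587297e-04,  3.66759455e-01]), 'force': array([ 0.57605397,  0.47862377, -0.57773103]), 'moment': array([0.00156165, 0.03044678, 0.0790151 ]), 'grip_force': 0.0, 'grip_width': 0.09377108248978437}
```

View pics/scene.png

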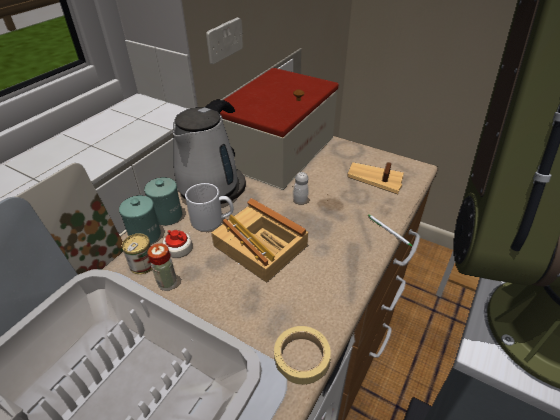

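View pics/side.png

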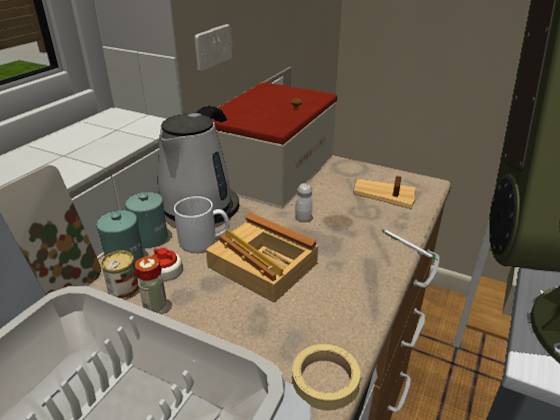

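The scene shows the box near (260,240), with the red wood rail at top right and the strip at left. The lid lies at (377,177), its dark bar at (387,172), and the mill is at (301,188).

```bash
cat > m1.py <<'E'
from h import *
for n in("scene","side"):
    i=np.load(n+".npz"); p=i["p"];d=i["d"]; W=cloud(d,i)
    X=W[...,0];Y=W[...,1];Z=W[...,2]
    pts={"scene":[(377,177),(387,172),(350,178),(301,188),(260,240),(205,205),(162,265)],"side":[(385,192),(397,186),(304,203),(262,255),(195,223),(150,285)]}[n]
    for q in pts: print(n,q,W[q[1],q[0]].round(3))
    # top view map
    im=np.zeros((560,760,3),np.uint8) # 1mm px : x 0.25..0.8 up? y -0.56..0.2
    m=(d>0)&(Z>-.01)&(Z<.2)
    r=np.round((0.80-X[m])*1000).astype(int); c=np.round((0.2-Y[m])*1000).astype(int)
    ok=(r>=0)&(r<559)&(c>=0)&(c<759)
    for a in(0,1):
        for b in(0,1): im[r[ok]+a,c[ok]+b]=p[m][ok]
    cv2.imwrite(f"pics/top_{n}.png",im)
E
python3 m1.py
```

```text
scene (377, 177) [ 0.472 -0.281  0.014]
scene (387, 172) [ 0.446 -0.276  0.044]
scene (350, 178) [ 0.54  -0.254  0.002]
scene (301, 188) [ 0.607 -0.081  0.055]
scene (260, 240) [0.599 0.123 0.049]
scene (205, 205) [0.747 0.125 0.089]
scene (162, 265) [0.713 0.307 0.078]
side (385, 192) [ 0.477 -0.28   0.01 ]
side (397, 186) [ 0.448 -0.272  0.039]
side (304, 203) [ 0.609 -0.079  0.051]
side (262, 255) [0.594 0.142 0.061]
side (195, 223) [0.755 0.129 0.076]
side (150, 285) [0.715 0.313 0.073]
```

View pics/top_side.png

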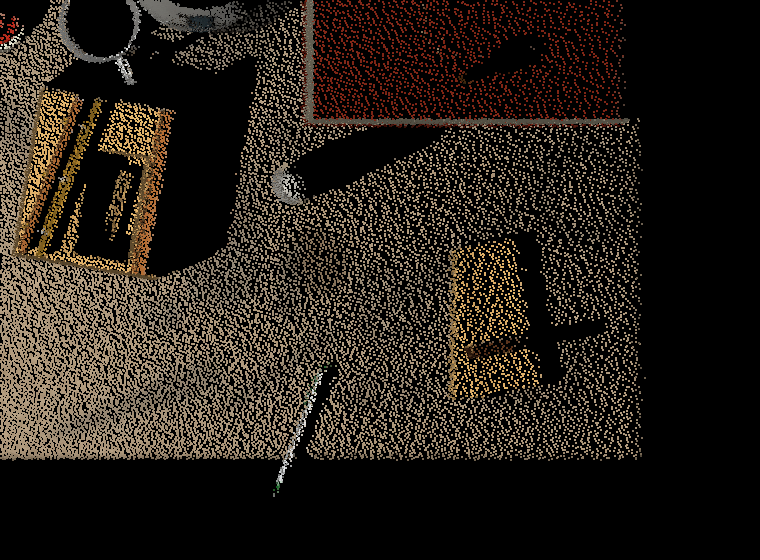

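The top map gives these rough poses:
- **Box:** centre about (0.617, 0.105), yaw about -8.6°, mouth towards the robot.
- **Lid:** bar about (0.45, -0.28), yaw about 11°, narrow end away from the robot.

Next I take wrist views from above.

```bash
cat >> h.py <<'E'
from scipy.spatial.transform import Rotation as Ro
def go(x,y,z,yaw):
    "shift mm + rotvec to a tool-down target"
    o=ctrl.get_obs(); R=Ro.from_euler('xyz',o["eef_rot"]); T=Ro.from_euler('xyz',[np.pi,0,yaw])
    print("t",round(o["time_s"],2),"p",o["ee_pos"].round(4),"rpy",o["eef_rot"].round(4),"F",o["force"].round(1),"w",round(o["grip_width"],4))
    print("shift",(R.inv().apply(np.array([x,y,z])-o["ee_pos"])*1000).round(1),"rot",(R.inv()*T).as_rotvec().round(3))
E
python3 -c "
from h import *
go(.46,-.27,.27,1.76)"
```

```text
t 0.1 p [ 0.1972 -0.5131  0.1665] rpy [-3.1406e+00 -1.0000e-04  3.6680e-01] F [ 0.6  0.5 -0.6] w 0.0938
shift [ 332.6 -132.8 -103.3] rot [-1.000e-03 -1.000e-03 -1.393e+00]
```

The manual's scale: shifts go in shares of 750 mm and turns go in shares of 4 rad. Converting my numbers, 333 mm / 750 = 0.444, -103 mm / 750 = -0.1373, -1.393 rad / 4 = -0.3483.

Call:
arm_command([
  [[0.044, -0.0173, -0.04, 0, 0, -0.0325, -1], [0.088, -0.0347, -0.08, 0, 0, -0.065, -1], [0.1333, -0.0533, -0.12, 0, 0, -0.1, -1], [0.1773, -0.0707, -0.1373, 0, 0, -0.1325, -1], [0.2213, -0.088, -0.1373, 0, 0, -0.165, -1], [0.2667, -0.1067, -0.1373, 0, 0, -0.2, -1], [0.3107, -0.124, -0.1373, 0, 0, -0.2325, -1], [0.3547, -0.1413, -0.1373, 0, 0, -0.265, -1], [0.4, -0.16, -0.1373, 0, 0, -0.3, -1], [0.4333, -0.1733, -0.1373, 0, 0, -0.3325, -1], [0.444, -0.1773, -0.1373, 0, 0, -0.3483, -1], [0.444, -0.1773, -0.1373, 0, 0, -0.3483, -1]],
])

```text
time_s: 1.3
ee_pos: [0.461, -0.2689, 0.2696]
eef_rot: [-3.141, -0.001, 1.763]
force: [-0.0, -0.4, -0.1]
grip_width: 0.0938
grip_force: 0.0
```

Run:
```python
from h import *
go(.53,.1,.3,1.42)
p,d,i=grab("wrist"); cv2.imwrite("pics/w1.png",p); np.savez("w1.npz",p=p,d=d,**{k:np.array(i[k]) for k in("fx","fy","cx","cy","world_to_cam")})
print(np.linalg.inv(i["world_to_cam"])[:3].round(3).tolist(),i["fx"])
```

```text
t 1.3 p [ 0.461  -0.2689  0.2696] rpy [-3.1411e+00 -6.0000e-04  1.7625e+00] F [-0.  -0.4 -0.1] w 0.0938
shift [349.  138.  -30.3] rot [-0.001 -0.001  0.343]
[[0.982, 0.186, 0.044, 0.448], [0.191, -0.954, -0.229, -0.202], [-0.0, 0.233, -0.972, 0.486]] 347.85439677308756
```

View pics/w1.png

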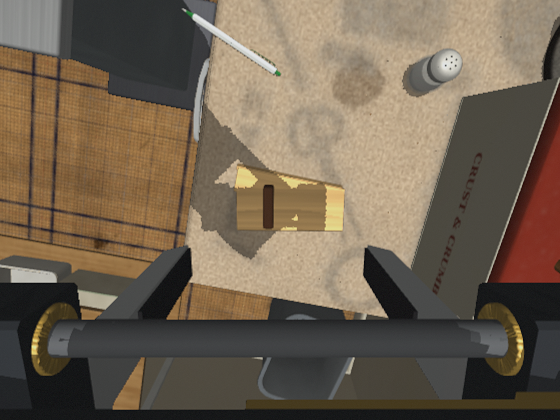

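The wrist view shows the lid at (237–343, 165–232), narrow end to the right (world +x), with the bar at (268,206).

To row units: 349 mm / 750 = 0.4653, 268 mm / 750 = 0.3573, 0.343 rad / 4 = 0.0858.

Call:
arm_command([
  [[0.04, 0.016, -0.0267, 0, 0, 0.0075, -1], [0.0853, 0.0333, -0.04, 0, 0, 0.015, -1], [0.1307, 0.052, -0.04, 0, 0, 0.025, -1], [0.176, 0.0693, -0.04, 0, 0, 0.0325, -1], [0.2213, 0.0867, -0.04, 0, 0, 0.04, -1], [0.2667, 0.1053, -0.04, 0, 0, 0.05, -1], [0.312, 0.1227, -0.04, 0, 0, 0.0575, -1], [0.3573, 0.1413, -0.04, 0, 0, 0.065, -1], [0.4027, 0.16, -0.04, 0, 0, 0.075, -1], [0.4453, 0.176, -0.04, 0, 0, 0.085, -1], [0.4653, 0.184, -0.04, 0, 0, 0.0858, -1], [0.4653, 0.184, -0.04, 0, 0, 0.0858, -1]],
])

```text
time_s: 2.55
ee_pos: [0.5303, 0.0997, 0.2996]
eef_rot: [-3.141, 0.0, 1.416]
force: [-1.0, 0.5, -0.3]
grip_width: 0.0939
grip_force: 0.0
```

```bash
cat > m2.py <<'E'
from h import *
def rect(P,n):
    r=cv2.minAreaRect((P[:,:2]*1000).astype(np.float32)); print(n,len(P),"c",np.round(r[0],1),"size",np.round(r[1],1),"ang",round(r[2],1),"z",np.percentile(P[:,2],[10,50,90]).round(4))
for n in("w1","scene","side"):
    i=np.load(n+".npz"); W=cloud(i["d"],i); Z=W[...,2]
    reg=(abs(W[...,0]-.48)<.12)&(abs(W[...,1]+.28)<.1)&(i["d"]>0)
    print(n,"table z",np.median(Z[reg&(Z<.006)]).round(4))
    bar=reg&(Z>.034)&(Z<.06); rect(W[bar],"bar")
    lid=reg&(Z>.0085)&(Z<.016); lid=cv2.morphologyEx(lid.astype(np.uint8),cv2.MORPH_OPEN,np.ones((3,3)))>0
    rect(W[lid],"lid")
    hull=cv2.convexHull((W[(lid|bar)][:,:2]*1000).astype(np.float32)) if n!="x" else 0
    print(cv2.approxPolyDP(cv2.convexHull((W[lid][:,:2]*1000).astype(np.float32)),5,True)[:,0].round(0).tolist())
E
python3 m2.py
python3 - <<'E'
from h import *
p,d,i=grab("wrist"); cv2.imwrite("pics/w2.png",p); np.savez("w2.npz",p=p,d=d,**{k:np.array(i[k]) for k in("fx","fy","cx","cy","world_to_cam")})
E
```

```text
w1 table z -0.0008
bar 454 c [ 453.7 -296. ] size [13.3 54.6] ang 10.6 z [0.0398 0.0417 0.043 ]
lid 5290 c [ 481.4 -284.7] size [151.7  90.5] ang 10.3 z [0.01   0.0111 0.0122]
[[562.0, -315.0], [552.0, -256.0], [402.0, -254.0], [418.0, -342.0]]
scene table z 0.0015
bar 72 c [ 452.6 -295.1] size [13.5 53. ] ang 10.0 z [0.039  0.0437 0.0463]
lid 778 c [ 481.1 -287.4] size [152.   91.2] ang 8.7 z [0.0115 0.0134 0.015 ]
[[557.0, -310.0], [547.0, -253.0], [401.0, -254.0], [419.0, -342.0], [516.0, -326.0]]
side table z -0.0001
bar 75 c [ 454.7 -296.2] size [13.6 62.1] ang 10.2 z [0.0383 0.0422 0.0439]
lid 859 c [ 482.9 -285.7] size [152.4  91.5] ang 7.8 z [0.0102 0.0118 0.0132]
[[561.0, -309.0], [549.0, -252.0], [404.0, -250.0], [418.0, -337.0], [531.0, -325.0]]
```

View pics/w2.png

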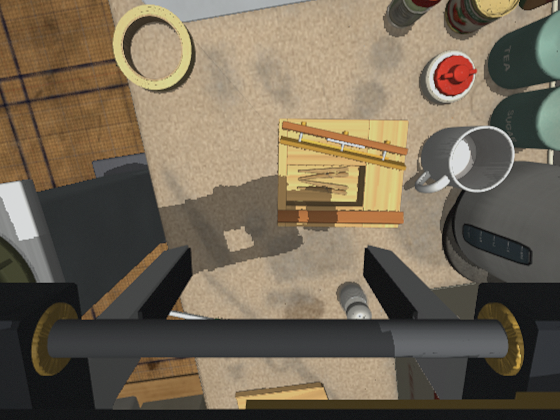

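The box top spans (279–408, 120–226): right rail along rows 211–224, brass strip from (282,140) to (405,167), and mug handle tip near (425,183). The lid's bar agrees across three views: (453.5, -295.8) mm, top at 42 mm, yaw about 10.4°.

```bash
cat > m3.py <<'E'
from h import *
for n in("w2","scene","side"):
    i=np.load(n+".npz"); W=cloud(i["d"],i); Z=W[...,2]; p=i["p"]
    reg=(np.hypot(W[...,0]-.617,W[...,1]-.105)<.125)&(i["d"]>0)
    m=reg&(Z>.035)&(Z<.066); 
    k,l,st,_=cv2.connectedComponentsWithStats(m.astype(np.uint8)); m=l==1+st[1:,4].argmax()
    P=W[m]; r=cv2.minAreaRect((P[:,:2]*1000).astype(np.float32)); print(n,"box",np.round(r[0],1),np.round(r[1],1),round(r[2],2))
    hsv=cv2.cvtColor(p,cv2.COLOR_BGR2HSV)
    red=(hsv[...,0]<14)&(hsv[...,1]>110)&reg&(Z>.035)
    k,l,st,ce=cv2.connectedComponentsWithStats(cv2.morphologyEx(red.astype(np.uint8),cv2.MORPH_OPEN,np.ones((3,3))))
    for j in range(1,k):
        if st[j,4]>60:
            P=W[l==j]; r=cv2.minAreaRect((P[:,:2]*1000).astype(np.float32)); print("  red",ce[j].round(),st[j,4],np.round(r[0],1),np.round(r[1],1),round(r[2],2),"z",np.percentile(P[:,2],[10,50,90]).round(4))
i=np.load("w2.npz")
for q in [(282,140),(405,167),(279,211),(403,212)]: print(q,ray(*q,.060,i).round(4))
print("floor z",cloud(i["d"],i)[175:205:5,283].round(4)[:,2],cloud(i["d"],i)[190,385].round(4))
E
python3 m3.py
```

```text
w2 box [616.7 100.8] [146. 170.] 80.37
  red [344. 138.] 765 [625.8 148.9] [  8.  164.8] 69.03 z [0.0585 0.0596 0.0607]
  red [304. 217.] 351 [562.   55.7] [14.4 56.5] 79.33 z [0.0593 0.0619 0.064 ]
  red [364. 217.] 870 [636.3  43.2] [ 15.  110.5] 80.44 z [0.059  0.0613 0.0637]
scene box [628.9 100.4] [145.3 197.5] 80.78
  red [277. 217.] 477 [605.5  47.2] [ 18.9 168.2] 81.06 z [0.0563 0.0623 0.0652]
  red [241. 238.] 216 [637.2 144.8] [ 10.2 137.3] 69.74 z [0.0553 0.0604 0.0621]
side box [631.  103.8] [145. 201.] 82.04
  red [290. 233.] 94 [578.5  55.3] [15.2 38.9] 73.92 z [0.059  0.0618 0.0642]
  red [241. 251.] 63 [636.1 147.9] [ 7.6 46. ] 68.32 z [0.0578 0.06   0.0613]
  red [268. 272.] 65 [564.1 175.3] [ 8.9 31.8] 65.26 z [0.0526 0.0593 0.0607]
(282, 140) [0.5452 0.1593 0.06  ]
(405, 167) [0.6984 0.1007 0.06  ]
(279, 211) [0.5272 0.0679 0.06  ]
(403, 212) [0.6916 0.0409 0.06  ]
floor z [0.0433 0.0455 0.0442 0.0463 0.0454 0.0465] [0.6747 0.0712 0.044 ]
```

Run:
```python
from h import *
i=np.load("w2.npz"); p=i["p"]
cv2.imwrite("pics/w2c.png",cv2.resize(p[110:235,265:420],None,fx=5,fy=4.8,interpolation=cv2.INTER_NEAREST)[:600,:800])
W=cloud(i["d"],i); a=np.radians(-9.6);R=np.array([[np.cos(a),np.sin(a)],[-np.sin(a),np.cos(a)]])
for c in (290,345,395):
    for r in range(117,232,1):
        q=R@(W[r,c,:2]-[.6167,.1008])*1000
        if r>196 or r<172: print(c,r,q.round(0),(W[r,c,2]*1000).round(0),p[r,c],end=" | ")
    print()
```

```text
290 117 [-69.  77.] -1.0 [139 166 186] | 290 118 [-69.  76.] -0.0 [127 168 194] | 290 119 [-70.  72.] 44.0 [115 180 213] | 290 120 [-70.  71.] 45.0 [121 189 220] | 290 121 [-70.  70.] 46.0 [113 175 205] | 290 122 [-70.  69.] 46.0 [ 85 136 172] | 290 123 [-70.  67.] 59.0 [ 64 112 176] | 290 124 [-70.  66.] 60.0 [ 69 120 187] | 290 125 [-70.  64.] 60.0 [ 70 119 185] | 290 126 [-70.  63.] 61.0 [ 69 119 184] | 290 127 [-70.  62.] 60.0 [ 69 119 185] | 290 128 [-70.  61.] 62.0 [ 64 112 175] | 290 129 [-70.  60.] 61.0 [ 51  85 129] | 290 130 [-70.  58.] 45.0 [ 84 130 150] | 290 131 [-70.  57.] 45.0 [122 189 213] | 290 132 [-70.  56.] 46.0 [128 201 220] | 290 133 [-70.  55.] 47.0 [131 203 218] | 290 134 [-70.  53.] 45.0 [131 204 218] | 290 135 [-70.  52.] 45.0 [130 204 218] | 290 136 [-70.  51.] 45.0 [132 205 221] | 290 137 [-70.  50.] 45.0 [103 164 184] | 290 138 [-70.  48.] 48.0 [ 44  91 116] | 290 139 [-70.  47.] 53.0 [ 38  87 111] | 290 140 [-70.  46.] 54.0 [ 37  86 110] | 290 141 [-70.  45.] 58.0 [ 52 117 150] | 290 142 [-70.  43.] 61.0 [ 63 144 187] | 290 143 [-70.  42.] 59.0 [ 63 147 
[... 8988 characters left out ...]
4] | 395 215 [ 74. -51.] 59.0 [ 68 118 182] | 395 216 [ 74. -52.] 60.0 [ 68 118 183] | 395 217 [ 73. -53.] 61.0 [ 69 119 183] | 395 218 [ 74. -55.] 61.0 [ 68 117 181] | 395 219 [ 72. -55.] 65.0 [ 67 116 179] | 395 220 [ 73. -57.] 64.0 [ 68 117 180] | 395 221 [ 73. -58.] 64.0 [ 69 120 185] | 395 222 [ 73. -59.] 64.0 [ 66 115 178] | 395 223 [ 73. -61.] 65.0 [ 54  91 138] | 395 224 [ 77. -65.] 54.0 [ 92 143 178] | 395 225 [ 80. -68.] 45.0 [117 183 223] | 395 226 [ 80. -70.] 45.0 [116 184 222] | 395 227 [ 80. -71.] 45.0 [106 156 189] | 395 228 [ 97. -86.] -3.0 [107 126 142] | 395 229 [ 97. -87.] -1.0 [121 139 153] | 395 230 [ 97. -88.] -1.0 [119 139 155] | 395 231 [ 97. -90.] 0.0 [120 142 159] |
```

View pics/w2c.png

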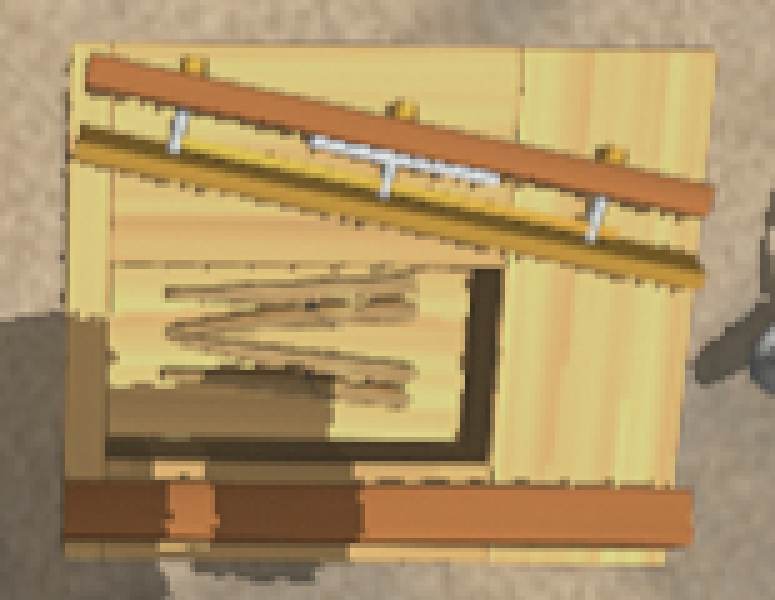

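The right rail's foot comes out 51.5 mm from the outline's centre line, where 42 mm is stated. Strip and rail together give the right gap for s ≈ +3. So the box origin is not at the outline's middle, and I place it from the rail: about (615, 91) mm, yaw -9.6°. Next I grasp the lid.

```bash
python3 -c "
from h import *
go(.4535,-.2958,.1,1.752)"
```

```text
t 2.6 p [0.5303 0.0986 0.2998] rpy [-3.1411e+00  3.0000e-04  1.4158e+00] F [ 0.5 -0.1 -0.5] w 0.0942
shift [-401.4  -14.9  199.9] rot [-0.001  0.    -0.336]
```

To row units: -401 mm / 750 = -0.5347, -375 mm / 750 = -0.5, -0.336 rad / 4 = -0.084.

Call:
arm_command([
  [[-0.0333, -0.0013, 0.0067, 0, 0, -0.005, -1], [-0.08, -0.0027, 0.016, 0, 0, -0.0125, -1], [-0.1333, -0.0053, 0.0293, 0, 0, -0.02, -1], [-0.1867, -0.0067, 0.048, 0, 0, -0.03, -1], [-0.24, -0.0093, 0.072, 0, 0, -0.0375, -1], [-0.2933, -0.0107, 0.0987, 0, 0, -0.0475, -1], [-0.3467, -0.0133, 0.128, 0, 0, -0.055, -1], [-0.4, -0.0147, 0.16, 0, 0, -0.065, -1], [-0.4533, -0.0173, 0.1947, 0, 0, -0.0725, -1], [-0.5, -0.0187, 0.2333, 0, 0, -0.08, -1], [-0.5347, -0.02, 0.26, 0, 0, -0.084, -1], [-0.5347, -0.02, 0.2667, 0, 0, -0.084, -1]],
])

```text
time_s: 3.8
ee_pos: [0.4512, -0.298, 0.0977]
eef_rot: [-3.139, -0.002, 1.748]
force: [-0.1, -0.4, -0.6]
grip_width: 0.0941
grip_force: 0.0
```

Run:
```python
from h import *
go(.4535,-.2958,.017,1.752)
p,d,i=grab("wrist"); W=cloud(d,i);Z=W[...,2]
m=(abs(W[...,0]-.4535)<.03)&(abs(W[...,1]+.2958)<.045)&(Z>.034)&(Z<.05)&(d>0)
r=cv2.minAreaRect((W[m][:,:2]*1000).astype(np.float32));print(m.sum(),r,np.median(Z[m]))
```

```text
t 3.8 p [ 0.4512 -0.298   0.0977] rpy [-3.1390e+00 -2.1000e-03  1.7476e+00] F [-0.1 -0.4 -0.6] w 0.0941
shift [ 1.6  2.9 80.7] rot [-0.003 -0.002 -0.004]
1133 ((453.6731872558594, -296.2979736328125), (13.276289939880371, 55.91450881958008), 10.119729995727539) 0.0417586264882131
```

Call:
arm_command([
  [[0, 0, 0.0333, 0, 0, 0, -1], [0, 0, 0.0667, 0, 0, 0, -1], [0, 0, 0.0933, 0, 0, 0, -1], [0, 0, 0.1067, 0, 0, 0, -1], [0, 0, 0.1093, 0, 0, 0, -1], [0, 0, 0.1093, 0, 0, 0, 1], [0, 0, 0.1093, 0, 0, 0, 1], [0, 0, 0.1093, 0, 0, 0, 1], [0, 0, 0.1093, 0, 0, 0, 1], [0, 0, 0.1093, 0, 0, 0, 1], [0, 0, 0.1093, 0, 0, 0, 1], [0, 0, 0.1093, 0, 0, 0, 1]],
], squeeze=40)

```text
time_s: 5.05
ee_pos: [0.454, -0.2951, 0.0181]
eef_rot: [-3.142, -0.0, 1.753]
force: [-0.4, -0.4, -0.7]
grip_width: 0.0413
grip_force: 0.0
```

Call:
arm_command([
  [[0, 0, 0, 0, 0, 0, 1], [0, 0, 0, 0, 0, 0, 1], [0, 0, 0, 0, 0, 0, 1], [0, 0, 0, 0, 0, 0, 1], [0, 0, 0, 0, 0, 0, 1], [0, 0, 0, 0, 0, 0, 1], [0, 0, 0, 0, 0, 0, 1], [0, 0, 0, 0, 0, 0, 1]],
])

```text
time_s: 5.85
ee_pos: [0.454, -0.2951, 0.0181]
eef_rot: [3.142, 0.0, 1.753]
force: [0.1, -0.5, -0.0]
grip_width: 0.0005
grip_force: 0.0
```

The fingers shut fully (0.5 mm), so they missed the bar. I look before moving again.

Run:
```python
from h import *
p,d,i=grab("wrist"); q,_,_=grab("side")
q=cv2.resize(q[140:260,330:470],(490,420)); cv2.imwrite("pics/g1.png",cv2.resize(np.hstack([p,q]),(800,320)))
```

```text
(no output)
```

View pics/g1.png

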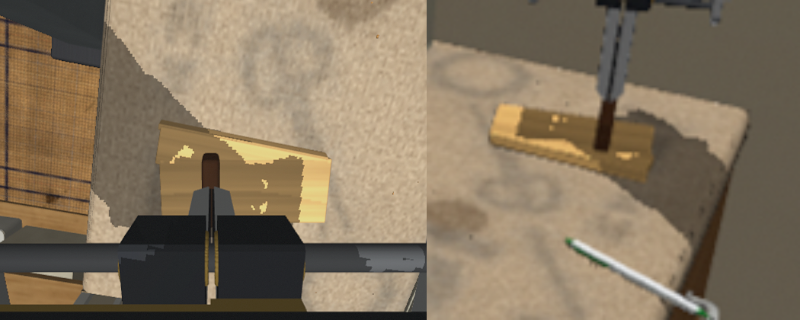

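The shut fingers (tip at (211,188) in the left panel) look to be above or behind the bar. I check with depth.

Run:
```python
from h import *
o=ctrl.get_obs(); print(o["ee_pos"],o["qpos"].round(3),o["grip_width"],o["force"].round(1))
for n in("wrist","side","scene"):
    p,d,i=grab(n); W=cloud(d,i);Z=W[...,2]
    near=(np.hypot(W[...,0]-.454,W[...,1]+.295)<.06)&(d>0)
    m=near&(Z>.034)&(Z<.15)
    sat=p.max(-1).astype(int)-p.min(-1)
    g=m&(sat<25); b=m&(sat>=25)&(Z<.06)
    print(n,"grey lowest",np.percentile(Z[g],[0,2,10]).round(3) if g.sum() else None, "at",W[g&(Z<np.percentile(Z[g],8))][:,:2].mean(0).round(4) if g.sum() else None,"bar",W[b].min(0).round(3),W[b].max(0).round(3),b.sum())
    lid=near&(Z>.006)&(Z<.016); print("  lid",np.median(Z[lid]).round(4), "table",np.median(Z[(np.hypot(W[...,0]-.454,W[...,1]+.295)<.2)&(abs(Z)<.006)]).round(4))
```

```text
[ 0.4540196  -0.29505693  0.01803681] [-0.644  0.452  1.688 -0.     1.002 -0.826] 0.00018012211370774055 [0.5 0.5 0.2]
wrist grey lowest [0.034 0.039 0.062] at [ 0.4506 -0.2799] bar [ 0.443 -0.291  0.035] [ 0.459 -0.268  0.044] 784
  lid 0.011 table -0.0009
side grey lowest [0.04  0.059 0.068] at [ 0.4534 -0.2919] bar [ 0.444 -0.311  0.035] [ 0.464 -0.264  0.046] 63
  lid 0.0116 table -0.0002
scene grey lowest [0.034 0.042 0.068] at [ 0.4512 -0.2886] bar [ 0.442 -0.311  0.034] [ 0.461 -0.268  0.046] 49
  lid 0.0133 table 0.0015
```

Run:
```python
from h import *
i=np.load("w1.npz");W=cloud(i["d"],i)   # TCP then .461 -.2689 .2696
for q in [(180,255),(186,252),(375,252),(385,260),(150,285),(410,285)]: print(q,i["d"][q[1],q[0]],W[q[1],q[0]].round(4))
p,d,j=grab("wrist");W=cloud(d,j)
u=276
for v in range(230,300,4): print(v,W[v,u].round(3),p[v,u],end=" ; ")
p,d,j=grab("side");W=cloud(d,j)
c=(j["world_to_cam"]@[.454,-.295,.05,1]); uu=int(j["fx"]*c[0]/c[2]+j["cx"]);vv=int(j["fy"]*c[1]/c[2]+j["cy"]);print("\n",uu,vv)
for v in range(vv-25,vv+14,2): print(v,W[v,uu].round(3),p[v,uu],end=" ; ")
```

```text
(180, 255) 0.1739426 [ 0.4112 -0.2687  0.3215]
(186, 252) 0.18230246 [ 0.4122 -0.2698  0.3132]
(375, 252) 0.17632277 [ 0.5074 -0.2493  0.3189]
(385, 260) 0.1659434 [ 0.5093 -0.2492  0.3296]
(150, 285) 0.13782364 [ 0.4093 -0.2684  0.3585]
(410, 285) 0.13796237 [ 0.5105 -0.2488  0.3583]
230 [ 0.45  -0.281  0.042] [32 45 68] ; 234 [ 0.451 -0.283  0.042] [31 45 67] ; 238 [ 0.451 -0.285  0.042] [30 44 66] ; 242 [ 0.452 -0.288  0.042] [30 44 66] ; 246 [ 0.452 -0.289  0.044] [31 45 68] ; 250 [ 0.452 -0.287  0.059] [24 24 30] ; 254 [ 0.452 -0.287  0.065] [25 24 29] ; 258 [ 0.451 -0.286  0.072] [23 25 29] ; 262 [ 0.452 -0.287  0.077] [22 26 28] ; 266 [ 0.452 -0.286  0.083] [24 26 30] ; 270 [ 0.452 -0.286  0.088] [23 27 31] ; 274 [ 0.452 -0.287  0.092] [25 26 30] ; 278 [ 0.452 -0.287  0.096] [26 27 31] ; 282 [ 0.452 -0.287  0.1  ] [25 27 30] ; 286 [ 0.452 -0.287  0.104] [25 26 30] ; 290 [ 0.452 -0.286  0.109] [25 24 29] ; 294 [ 0.452 -0.287  0.111] [20 22 24] ; 298 [ 0.452 -0.287  0.114] [29 29 32] ; 
 397 177
152 [ 0.462 -0.28   0.124] [87 87 85] ; 154 [ 0.463 -0.287  0.116] [99 98 98] ; 156 [ 0.462 -0.285  0.111] [94 94 94] ; 158 [ 0.461 -0.283  0.107] [95 95 94] ; 160 [ 0.46  -0.285  0.101] [93 93 93] ; 162 [ 0.46  -0.286  0.095] [95 95 95] ; 164 [ 0.459 -0.283  0.092] [94 94 94] ; 166 [ 0.459 -0.287  0.084] [95 95 95] ; 168 [ 0.457 -0.283  0.081] [96 95 96] ; 170 [ 0.456 -0.28   0.077] [97 97 97] ; 172 [ 0.456 -0.284  0.07 ] [89 90 90] ; 174 [ 0.455 -0.283  0.065] [77 77 77] ; 176 [ 0.455 -0.286  0.058] [61 60 61] ; 178 [ 0.457 -0.303  0.044] [15 26 45] ; 180 [ 0.456 -0.298  0.041] [16 29 49] ; 182 [ 0.452 -0.286  0.042] [17 28 49] ; 184 [ 0.45  -0.275  0.043] [17 30 49] ; 186 [ 0.448 -0.27   0.04 ] [18 31 49] ; 188 [ 0.447 -0.268  0.036] [13 22 40] ; 190 [ 0.446 -0.271  0.029] [12 24 42] ;
```

Depth in two views puts the fingertips about 39 mm higher than the reported TCP (tip at 0.057 when it reads 0.018, and 0.313 when it read 0.270). I correct for this: open, go 36 mm lower and feel for contact.

To row units: 33 mm / 750 = 0.044, 28 mm / 750 = 0.0373.

Call:
arm_command([
  [[0, 0, 0, 0, 0, 0, -1], [0, 0, 0, 0, 0, 0, -1], [0, 0, 0, 0, 0, 0, -1], [0, 0, 0, 0, 0, 0, -1], [0, 0, 0, 0, 0, 0, -1], [0, 0, 0, 0, 0, 0, -1], [0, 0, 0, 0, 0, 0, -1], [0, 0, 0.0133, 0, 0, 0, -1], [0, 0, 0.0267, 0, 0, 0, -1], [0, 0, 0.0373, 0, 0, 0, -1], [0, 0, 0.044, 0, 0, 0, -1], [0, 0, 0.044, 0, 0, 0, -1]],
])

```text
time_s: 7.4
ee_pos: [0.4536, -0.2947, -0.016]
eef_rot: [-3.141, -0.001, 1.753]
force: [0.6, 0.2, 0.1]
grip_width: 0.0921
grip_force: 0.0
```

To row units: 3 mm / 750 = 0.004, 2 mm / 750 = 0.0027.

Call:
arm_command([
  [[0, 0, 0.0013, 0, 0, 0, -1], [0, 0, 0.0027, 0, 0, 0, -1], [0, 0, 0.004, 0, 0, 0, -1], [0, 0, 0.004, 0, 0, 0, -1]],
])

```text
time_s: 7.8
ee_pos: [0.454, -0.2951, -0.0179]
eef_rot: [3.141, 0.0, 1.753]
force: [0.6, 0.2, 0.3]
grip_width: 0.0937
grip_force: 0.0
```

Run:
```python
from h import *
o=ctrl.get_obs(); print(o["time_s"],o["ee_pos"],o["force"].round(1),o["grip_width"])
p,d,i=grab("wrist"); W=cloud(d,i); e=o["ee_pos"]; Z=W[...,2]
dx=(W[...,:2]-e[:2])@[.983,.18]; 
for s in(-1,1):
    m=(abs(dx*s-.052)<.012)&(abs((W[...,:2]-e[:2])@[-.18,.983])<.02)&(Z>.015)&(Z<.13)&(d>0)
    print(s,m.sum(),np.percentile(Z[m],[0,1,5,10]).round(4) if m.sum() else "")
```

```text
7.8 [ 0.45404959 -0.29510947 -0.01788074] [0.6 0.2 0.3] 0.09371007850176603
-1 6844 [0.0183 0.0231 0.0326 0.042 ]
1 6397 [0.0186 0.0229 0.032  0.041 ]
```

To row units: 2 mm / 750 = 0.0027.

Call:
arm_command([
  [[0, 0, 0.0027, 0, 0, 0, 1], [0, 0, 0.0027, 0, 0, 0, 1], [0, 0, 0.0027, 0, 0, 0, 1], [0, 0, 0.0027, 0, 0, 0, 1], [0, 0, 0.0027, 0, 0, 0, 1], [0, 0, 0.0027, 0, 0, 0, 1], [0, 0, 0.0027, 0, 0, 0, 1], [0, 0, 0.0027, 0, 0, 0, 1], [0, 0, 0.0027, 0, 0, 0, 1], [0, 0, 0.0027, 0, 0, 0, 1], [0, 0, 0.0027, 0, 0, 0, 1], [0, 0, 0.0027, 0, 0, 0, 1]],
])

```text
time_s: 9.05
ee_pos: [0.454, -0.2951, -0.0199]
eef_rot: [-3.142, -0.0, 1.753]
force: [-0.2, 0.5, -0.2]
grip_width: 0.0138
grip_force: 40.0
```

Call:
arm_command([
  [[0, 0, 0, 0, 0, 0, 1], [0, 0, 0, 0, 0, 0, 1], [0, 0, 0, 0, 0, 0, 1]],
])

```text
time_s: 9.35
ee_pos: [0.454, -0.2951, -0.0199]
eef_rot: [-3.142, -0.0, 1.753]
force: [-0.2, -0.8, 0.2]
grip_width: 0.0138
grip_force: 40.0
```

Gripped (13.8 mm wide, 40 N). The underside at z=0 corresponds to a reported TCP z of -0.020. I lift and check that the lid is held.

To row units: -120 mm / 750 = -0.16, -117 mm / 750 = -0.156.

Call:
arm_command([
  [[0, 0, -0.0067, 0, 0, 0, 1], [0, 0, -0.024, 0, 0, 0, 1], [0, 0, -0.0507, 0, 0, 0, 1], [0, 0, -0.08, 0, 0, 0, 1], [0, 0, -0.1133, 0, 0, 0, 1], [0, 0, -0.14, 0, 0, 0, 1], [0, 0, -0.156, 0, 0, 0, 1], [0, 0, -0.16, 0, 0, 0, 1], [0, 0, -0.16, 0, 0, 0, 1]],
])

```text
time_s: 10.25
ee_pos: [0.454, -0.295, 0.1]
eef_rot: [3.142, 0.0, 1.753]
force: [0.2, 0.2, -2.5]
grip_width: 0.0138
grip_force: 40.0
```

```bash
python3 -c "
from h import *
go(.4691,.1273,.1,1.403); print(ctrl.get_obs()['moment'].round(2))"
```

```text
t 10.25 p [ 0.454 -0.295  0.1  ] rpy [3.1416 0.     1.7528] F [ 0.2  0.2 -2.5] w 0.0138
shift [412.6  91.3   0. ] rot [0.   0.   0.35]
[-0.05 -0.02  0.03]
```

To row units: 350 mm / 750 = 0.4667, 323 mm / 750 = 0.4307, 0.25 rad / 4 = 0.0625.

Call:
arm_command([
  [[0.008, 0.0013, 0, 0, 0, 0.0013, 1], [0.0267, 0.0053, 0, 0, 0, 0.005, 1], [0.06, 0.0133, 0, 0, 0, 0.01, 1], [0.104, 0.0227, 0, 0, 0, 0.0175, 1], [0.1507, 0.0333, 0, 0, 0, 0.025, 1], [0.1973, 0.044, 0, 0, 0, 0.0325, 1], [0.244, 0.0547, 0, 0, 0, 0.04, 1], [0.2907, 0.064, 0, 0, 0, 0.0475, 1], [0.3373, 0.0747, 0, 0, 0, 0.055, 1], [0.384, 0.0853, 0, 0, 0, 0.0625, 1], [0.4307, 0.0947, 0, 0, 0, 0.07, 1], [0.4667, 0.1027, 0, 0, 0, 0.075, 1]],
])

```text
time_s: 11.45
ee_pos: [0.4655, 0.0652, 0.0992]
eef_rot: [-3.14, 0.0, 1.452]
force: [1.1, -0.1, -2.1]
grip_width: 0.0136
grip_force: 40.0
```

```bash
python3 -c "
from h import *
go(.4691,.1273,.1,1.403)"
```

```text
t 11.45 p [0.4655 0.0652 0.0992] rpy [-3.1401  0.      1.4522] F [ 1.1 -0.1 -2.1] w 0.0136
shift [62.1 -3.8 -0.8] rot [-0.001  0.     0.049]
```

To row units: 64 mm / 750 = 0.0853, 63 mm / 750 = 0.084, 0.05 rad / 4 = 0.0125.

Call:
arm_command([
  [[0.0293, -0.0027, 0, 0, 0, 0.005, 1], [0.056, -0.004, 0, 0, 0, 0.0075, 1], [0.0747, -0.0053, 0, 0, 0, 0.0113, 1], [0.084, -0.006, 0, 0, 0, 0.0125, 1], [0.0853, -0.0067, 0, 0, 0, 0.0125, 1], [0.0853, -0.0067, 0, 0, 0, 0.0125, 1]],
])

```text
time_s: 12.05
ee_pos: [0.4687, 0.1269, 0.0997]
eef_rot: [-3.141, 0.0, 1.403]
force: [-0.6, -0.5, -2.4]
grip_width: 0.0135
grip_force: 40.0
```

Run:
```python
from h import *
go(.4691,.1273,.026,1.403)
p,d,i=grab("wrist"); cv2.imwrite("pics/w3.png",p); np.savez("w3.npz",p=p,d=d,**{k:np.array(i[k]) for k in("fx","fy","cx","cy","world_to_cam")})
W=cloud(d,i);Z=W[...,2]
# lid top at ~.132
m=(Z>.126)&(Z<.139)&(d>0)&(p[...,2]>120)&(W[...,0]>.41)&(W[...,0]<.6)
k,l,st,_=cv2.connectedComponentsWithStats(cv2.morphologyEx(m.astype(np.uint8),cv2.MORPH_OPEN,np.ones((3,3))));m=l==1+st[1:,4].argmax()
h=cv2.approxPolyDP(cv2.convexHull((W[m][:,:2]*1000).astype(np.float32)),4,True)[:,0]
a=np.radians(-9.6);R=np.array([[np.cos(a),np.sin(a)],[-np.sin(a),np.cos(a)]])
print("lid z",np.percentile(Z[m],[5,50,95]).round(4)); print("lid hull box mm",((h-[615.1,91.4])@R.T).round(1).tolist())
# red rail
hsv=cv2.cvtColor(p,cv2.COLOR_BGR2HSV); r=(hsv[...,0]<14)&(hsv[...,1]>110)&(Z>.05)&(Z<.068)
B=(W[...,:2]*1000-[615.1,91.4])@R.T
for lo in range(-80,80,20):
    s=r&(B[...,0]>lo)&(B[...,0]<lo+20)&(B[...,1]<-20)&(B[...,1]>-70)
    if s.sum()>20: print(lo,"rail y",np.percentile(B[s][:,1],[1,50,99]).round(1))
s=(Z>.04)&(Z<.066)&(abs(B[...,1])<90)&(abs(B[...,0])<95)
print("box x,y range",np.percentile(B[s],[0.2,99.8],axis=0).round(1).tolist())
```

```text
t 12.05 p [0.4687 0.1269 0.0997] rpy [-3.1409e+00  3.0000e-04  1.4030e+00] F [-0.6 -0.5 -2.4] w 0.0135
shift [ 0.5  0.4 73.7] rot [-0.001  0.     0.   ]
lid z [0.1293 0.1306 0.1317]
lid hull box mm [[-46.0, 31.0], [-191.9, 62.9], [-198.1, 32.7], [-195.2, -3.0], [-46.8, -26.1]]
-20 rail y [-50.4 -43.7 -36.8]
0 rail y [-50.5 -43.2 -36.6]
20 rail y [-50.3 -43.1 -36.6]
40 rail y [-50.3 -43.2 -36.5]
60 rail y [-50.1 -43.  -36.6]
box x,y range [[-85.3, -62.7], [82.0, 82.1]]
```

View pics/w3.png

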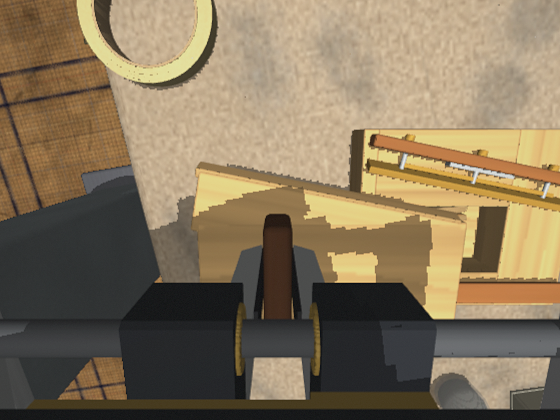

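The rail's inner edge checks at y=-36.6 (expected -36.9) in the corrected frame, and the lid sits as planned at (-120, 10), about 0.01 rad off in yaw. I lower it into the way and watch the force.

To row units: 72 mm / 750 = 0.096, 70 mm / 750 = 0.0933, -0.01 rad / 4 = -0.0025.

Call:
arm_command([
  [[0, 0, 0.008, 0, 0, -0.0013, 1], [0, 0, 0.024, 0, 0, -0.0025, 1], [0, 0, 0.0427, 0, 0, -0.0025, 1], [0, 0, 0.0613, 0, 0, -0.0025, 1], [0, 0, 0.0773, 0, 0, -0.0025, 1], [0, 0, 0.088, 0, 0, -0.0025, 1], [0, 0, 0.0933, 0, 0, -0.0025, 1], [0, 0, 0.096, 0, 0, -0.0025, 1], [0, 0, 0.096, 0, 0, -0.0025, 1]],
])

```text
time_s: 13.0
ee_pos: [0.4691, 0.1272, 0.0281]
eef_rot: [3.141, -0.0, 1.413]
force: [0.6, 0.8, -2.5]
grip_width: 0.0135
grip_force: 40.0
```

To row units: 60 mm / 750 = 0.08, 57 mm / 750 = 0.076.

Call:
arm_command([
  [[-0.0007, 0.0067, 0, 0, 0, 0, 1], [-0.0013, 0.016, 0, 0, 0, 0, 1], [-0.0027, 0.0267, 0, 0, 0, 0, 1], [-0.004, 0.0373, 0, 0, 0, 0, 1], [-0.0053, 0.048, 0, 0, 0, 0, 1], [-0.0067, 0.0587, 0, 0, 0, 0, 1], [-0.008, 0.068, 0, 0, 0, 0, 1], [-0.0093, 0.076, 0, 0, 0, 0, 1], [-0.01, 0.08, 0, 0, 0, 0, 1], [-0.01, 0.08, 0, 0, 0, 0, 1]],
])

```text
time_s: 14.0
ee_pos: [0.5273, 0.1103, 0.028]
eef_rot: [-3.142, -0.0, 1.413]
force: [-0.5, -0.3, -2.7]
grip_width: 0.0139
grip_force: 40.0
```

Free so far. I lower it onto the floor by feel.

To row units: 1.5 mm / 750 = 0.002, 1 mm / 750 = 0.0013.

Call:
arm_command([
  [[0, 0, 0.0007, 0, 0, 0, 1], [0, 0, 0.0013, 0, 0, 0, 1], [0, 0, 0.002, 0, 0, 0, 1], [0, 0, 0.002, 0, 0, 0, 1]],
])

```text
time_s: 14.4
ee_pos: [0.5269, 0.1104, 0.0265]
eef_rot: [-3.142, 0.0, 1.413]
force: [-0.8, 0.8, -2.2]
grip_width: 0.0141
grip_force: 40.0
```

To row units: 0.5 mm / 750 = 0.0007.

Call:
arm_command([
  [[0, 0, 0.0007, 0, 0, 0, 1], [0, 0, 0.0007, 0, 0, 0, 1]],
])

```text
time_s: 14.6
ee_pos: [0.5271, 0.1104, 0.0261]
eef_rot: [3.141, -0.0, 1.413]
force: [-0.2, 0.6, -2.3]
grip_width: 0.0136
grip_force: 40.0
```

To row units: 0.5 mm / 750 = 0.0007.

Call:
arm_command([
  [[0, 0, 0.0007, 0, 0, 0, 1], [0, 0, 0.0007, 0, 0, 0, 1]],
])

```text
time_s: 14.8
ee_pos: [0.5271, 0.1104, 0.026]
eef_rot: [3.141, -0.0, 1.413]
force: [-2.7, -0.8, 5.4]
grip_width: 0.0135
grip_force: 40.0
```

To row units: 0.5 mm / 750 = 0.0007.

Call:
arm_command([
  [[0, 0, 0.0007, 0, 0, 0, 1], [0, 0, 0.0007, 0, 0, 0, 1]],
])

```text
time_s: 15.0
ee_pos: [0.5271, 0.1104, 0.026]
eef_rot: [3.141, -0.0, 1.413]
force: [-6.4, -0.3, 11.5]
grip_width: 0.0137
grip_force: 40.0
```

The floor is felt at TCP z=0.026, as predicted. I back off and move right (-y) until it touches the rail.

To row units: -1.4 mm / 750 = -0.0019, -0.8 mm / 750 = -0.0011.

Call:
arm_command([
  [[0, 0, -0.0011, 0, 0, 0, 1], [-0.0009, 0, -0.0011, 0, 0, 0, 1], [-0.0019, 0, -0.0011, 0, 0, 0, 1], [-0.0019, 0, -0.0011, 0, 0, 0, 1]],
])

```text
time_s: 15.4
ee_pos: [0.5272, 0.109, 0.026]
eef_rot: [3.141, -0.0, 1.413]
force: [0.1, 1.8, 1.7]
grip_width: 0.0139
grip_force: 40.0
```

To row units: -0.5 mm / 750 = -0.0007.

Call:
arm_command([
  [[-0.0007, 0, 0, 0, 0, 0, 1], [-0.0007, 0, 0, 0, 0, 0, 1]],
])

```text
time_s: 15.6
ee_pos: [0.527, 0.1086, 0.026]
eef_rot: [3.141, -0.0, 1.413]
force: [0.9, 2.2, 2.6]
grip_width: 0.0137
grip_force: 40.0
```

To row units: -0.5 mm / 750 = -0.0007.

Call:
arm_command([
  [[-0.0007, 0, 0, 0, 0, 0, 1], [-0.0007, 0, 0, 0, 0, 0, 1]],
])

```text
time_s: 15.8
ee_pos: [0.527, 0.1085, 0.0261]
eef_rot: [3.141, -0.001, 1.413]
force: [0.6, 6.1, 2.4]
grip_width: 0.0134
grip_force: 40.0
```

The rail is touched (6 N). I relax a little, open, rise, go back behind the bar, then shut.

To row units: 0.5 mm / 750 = 0.0007.

Call:
arm_command([
  [[0.0007, 0, 0, 0, 0, 0, 1], [0.0007, 0, 0, 0, 0, 0, 0], [0.0007, 0, 0, 0, 0, 0, 0], [0.0007, 0, 0, 0, 0, 0, 0], [0.0007, 0, 0, 0, 0, 0, 0], [0.0007, 0, 0, 0, 0, 0, 0], [0.0007, 0, 0, 0, 0, 0, 0]],
])

```text
time_s: 16.5
ee_pos: [0.5267, 0.1085, 0.0258]
eef_rot: [-3.142, 0.0, 1.413]
force: [0.7, 0.2, -0.2]
grip_width: 0.0473
grip_force: 0.0
```

To row units: -45 mm / 750 = -0.06, -44 mm / 750 = -0.0587.

Call:
arm_command([
  [[0, 0, -0.0107, 0, 0, 0, 0], [0, 0, -0.0293, 0, 0, 0, 0], [0, 0, -0.048, 0, 0, 0, 0], [0, 0, -0.0587, 0, 0, 0, 1], [0, -0.0107, -0.06, 0, 0, 0, 1], [0, -0.0267, -0.06, 0, 0, 0, 1], [0, -0.0373, -0.06, 0, 0, 0, 1], [0, -0.04, -0.06, 0, 0, 0, 1], [0, -0.04, -0.06, 0, 0, 0, 1]],
])

```text
time_s: 17.4
ee_pos: [0.497, 0.1133, 0.0709]
eef_rot: [3.142, 0.0, 1.413]
force: [-0.2, 0.6, 0.2]
grip_width: 0.0026
grip_force: 0.0
```

Run:
```python
from h import *
o=ctrl.get_obs(); print(o["time_s"],o["ee_pos"],o["force"].round(1),o["grip_width"])
p,d,i=grab("wrist"); cv2.imwrite("pics/w4.png",p)
W=cloud(d,i);Z=W[...,2]; a=np.radians(-9.6);R=np.array([[np.cos(a),np.sin(a)],[-np.sin(a),np.cos(a)]]); B=(W[...,:2]*1000-[615.1,91.4])@R.T
print("tcp box",(R@(o["ee_pos"][:2]*1000-[615.1,91.4])).round(1))
m=(Z>.083)&(Z<.094)&(p.max(-1)<110)&(abs(B[...,0]+90)<25)&(abs(B[...,1])<40)
r=cv2.minAreaRect(B[m].astype(np.float32));print("bar",m.sum(),np.round(r[0],1),np.round(r[1],1),r[2])
```

```text
17.4 [0.49695298 0.11327229 0.07089946] [-0.2  0.6  0.2] 0.0025719271096403913
tcp box [-120.1    1.9]
bar 1739 [-90.4   4.7] [14.2 48.7] 0.8102309703826904
```

View pics/w4.png

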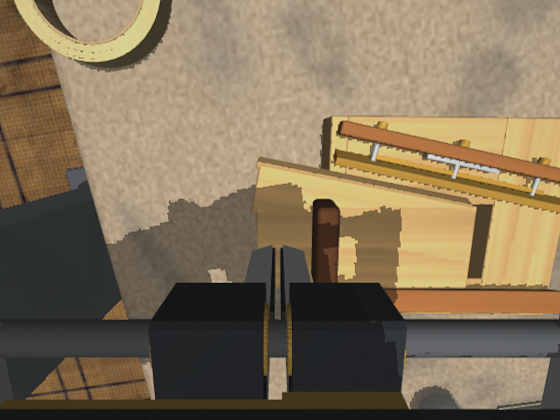

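The lid lies in the way against the right rail, its bar at (325,240), with the shut fingers behind it. I lower and push in small steps.

To row units: 43 mm / 750 = 0.0573, 42 mm / 750 = 0.056.

Call:
arm_command([
  [[-0.0013, 0, 0.0133, 0, 0, 0, 1], [-0.0013, 0, 0.032, 0, 0, 0, 1], [-0.0013, 0, 0.048, 0, 0, 0, 1], [-0.0013, 0, 0.056, 0, 0, 0, 1], [-0.0013, 0, 0.0573, 0, 0, 0, 1], [-0.0013, 0.0053, 0.0573, 0, 0, 0, 1], [-0.0013, 0.0107, 0.0573, 0, 0, 0, 1], [-0.0013, 0.0133, 0.0573, 0, 0, 0, 1], [-0.0013, 0.016, 0.0573, 0, 0, 0, 1], [-0.0013, 0.016, 0.0573, 0, 0, 0, 1]],
])

```text
time_s: 18.45
ee_pos: [0.5091, 0.1103, 0.028]
eef_rot: [3.141, -0.0, 1.413]
force: [0.5, -0.9, 0.4]
grip_width: 0.0006
grip_force: 0.0
```

To row units: 20 mm / 750 = 0.0267, 18 mm / 750 = 0.024.

Call:
arm_command([
  [[0, 0.004, 0, 0, 0, 0, 1], [0, 0.008, 0, 0, 0, 0, 1], [0, 0.012, 0, 0, 0, 0, 1], [-0.0001, 0.016, 0, 0, 0, 0, 1], [-0.0001, 0.02, 0, 0, 0, 0, 1], [-0.0003, 0.024, 0, 0, 0, 0, 1], [-0.0003, 0.0267, 0, 0, 0, 0, 1]],
])

```text
time_s: 19.15
ee_pos: [0.5288, 0.107, 0.0278]
eef_rot: [-3.141, -0.0, 1.413]
force: [-2.8, 0.6, 1.4]
grip_width: 0.0004
grip_force: 1.2
```

Call:
arm_command([
  [[0, 0.004, 0, 0, 0, 0, 1], [0, 0.008, 0, 0, 0, 0, 1], [0, 0.012, 0, 0, 0, 0, 1], [-0.0001, 0.016, 0, 0, 0, 0, 1], [-0.0001, 0.0187, 0, 0, 0, 0, 1], [-0.0003, 0.0213, 0, 0, 0, 0, 1], [-0.0003, 0.0213, 0, 0, 0, 0, 1]],
])

```text
time_s: 19.85
ee_pos: [0.5446, 0.1042, 0.0278]
eef_rot: [3.141, -0.0, 1.413]
force: [-0.1, 0.5, 0.3]
grip_width: 0.0006
grip_force: 0.0
```

To row units: 4 mm / 750 = 0.0053, 3 mm / 750 = 0.004.

Call:
arm_command([
  [[0, 0.0013, 0, 0, 0, 0, 1], [0, 0.0027, 0, 0, 0, 0, 1], [0, 0.004, 0, 0, 0, 0, 1], [0, 0.0053, 0, 0, 0, 0, 1]],
])

```text
time_s: 20.25
ee_pos: [0.5483, 0.1036, 0.0278]
eef_rot: [-3.142, 0.0, 1.413]
force: [-1.9, 0.1, -0.2]
grip_width: -0.0001
grip_force: 0.6
```

Call:
arm_command([
  [[0, 0.0013, 0, 0, 0, 0, 1], [0, 0.0027, 0, 0, 0, 0, 1], [0, 0.004, 0, 0, 0, 0, 1], [0, 0.0053, 0, 0, 0, 0, 1]],
])

```text
time_s: 20.65
ee_pos: [0.5522, 0.103, 0.0278]
eef_rot: [-3.141, 0.0, 1.413]
force: [-3.3, -0.5, 0.7]
grip_width: 0.0004
grip_force: 1.1
```

To row units: 3 mm / 750 = 0.004, 2 mm / 750 = 0.0027.

Call:
arm_command([
  [[0, 0.0013, 0, 0, 0, 0, 1], [0, 0.0027, 0, 0, 0, 0, 1], [0, 0.004, 0, 0, 0, 0, 1]],
])

```text
time_s: 20.95
ee_pos: [0.5547, 0.1025, 0.0278]
eef_rot: [-3.14, 0.0, 1.413]
force: [-8.0, -0.6, 2.7]
grip_width: 0.0005
grip_force: 3.5
```

To row units: 3 mm / 750 = 0.004, 2 mm / 750 = 0.0027.

Call:
arm_command([
  [[0, 0.0013, 0, 0, 0, 0, 1], [0, 0.0027, 0, 0, 0, 0, 1], [0, 0.004, 0, 0, 0, 0, 1]],
])

```text
time_s: 21.25
ee_pos: [0.5571, 0.1021, 0.0278]
eef_rot: [-3.139, 0.001, 1.413]
force: [-12.3, -0.5, 6.0]
grip_width: 0.0005
grip_force: 6.0
```

To row units: 2 mm / 750 = 0.0027, 1 mm / 750 = 0.0013.

Call:
arm_command([
  [[0, 0.0013, 0, 0, 0, 0, 1], [0, 0.0027, 0, 0, 0, 0, 1]],
])

```text
time_s: 21.45
ee_pos: [0.5587, 0.1018, 0.0278]
eef_rot: [-3.138, 0.001, 1.413]
force: [-15.1, 0.8, 8.8]
grip_width: 0.0004
grip_force: 7.7
```

The wedge is loading up: 15 N push, but with 9 N of down-force that adds friction. I back off, raise 2 mm and push again to get a cleaner reading.

To row units: -5 mm / 750 = -0.0067, -3 mm / 750 = -0.004.

Call:
arm_command([
  [[0, -0.004, 0, 0, 0, 0, 1], [0, -0.0067, 0, 0, 0, 0, 1], [0, -0.0067, -0.004, 0, 0, 0, 1], [0, -0.0067, -0.004, 0, 0, 0, 1], [0, -0.004, -0.004, 0, 0, 0, 1], [0, -0.0027, -0.004, 0, 0, 0, 1], [0, -0.0027, -0.004, 0, 0, 0, 1]],
])

```text
time_s: 22.15
ee_pos: [0.5583, 0.102, 0.0308]
eef_rot: [3.142, -0.0, 1.413]
force: [-0.2, 0.3, 0.4]
grip_width: 0.0009
grip_force: 0.0
```

To row units: 1 mm / 750 = 0.0013, 0.5 mm / 750 = 0.0007.

Call:
arm_command([
  [[0, 0.0007, 0, 0, 0, 0, 1], [0, 0.0013, 0, 0, 0, 0, 1]],
])

```text
time_s: 22.35
ee_pos: [0.5588, 0.102, 0.0307]
eef_rot: [-3.141, 0.0, 1.413]
force: [-4.9, 0.9, 3.1]
grip_width: 0.0003
grip_force: 2.4
```

To row units: 0.5 mm / 750 = 0.0007, -0.3 mm / 750 = -0.0004.

Call:
arm_command([
  [[0, 0.0007, -0.0004, 0, 0, 0, 1], [0, 0.0007, -0.0004, 0, 0, 0, 1]],
])

```text
time_s: 22.55
ee_pos: [0.5588, 0.102, 0.0308]
eef_rot: [-3.139, 0.0, 1.413]
force: [-5.8, 1.9, 1.2]
grip_width: 0.0006
grip_force: 2.8
```

To row units: 0.5 mm / 750 = 0.0007, -0.2 mm / 750 = -0.0003.

Call:
arm_command([
  [[0, 0.0007, -0.0003, 0, 0, 0, 1], [0, 0.0007, -0.0003, 0, 0, 0, 1]],
])

```text
time_s: 22.75
ee_pos: [0.5587, 0.1019, 0.0308]
eef_rot: [-3.138, 0.001, 1.413]
force: [-7.9, 1.2, 0.9]
grip_width: 0.0002
grip_force: 4.3
```

To row units: 0.5 mm / 750 = 0.0007, -0.2 mm / 750 = -0.0003.

Call:
arm_command([
  [[0, 0.0007, -0.0003, 0, 0, 0, 1], [0, 0.0007, -0.0003, 0, 0, 0, 1]],
])

```text
time_s: 22.95
ee_pos: [0.5587, 0.1019, 0.0308]
eef_rot: [-3.137, 0.001, 1.413]
force: [-11.5, 1.9, 1.8]
grip_width: 0.0006
grip_force: 5.8
```

To row units: 0.5 mm / 750 = 0.0007, -0.2 mm / 750 = -0.0003.

Call:
arm_command([
  [[0, 0.0007, -0.0003, 0, 0, 0, 1], [0, 0.0007, -0.0003, 0, 0, 0, 1]],
])

```text
time_s: 23.15
ee_pos: [0.5589, 0.1019, 0.0308]
eef_rot: [-3.136, 0.001, 1.413]
force: [-13.1, 1.8, 1.1]
grip_width: 0.0003
grip_force: 6.4
```

To row units: 0.5 mm / 750 = 0.0007, -0.1 mm / 750 = -0.0001.

Call:
arm_command([
  [[0, 0.0007, -0.0001, 0, 0, 0, 1], [0, 0.0007, -0.0001, 0, 0, 0, 1]],
])

```text
time_s: 23.35
ee_pos: [0.5592, 0.1018, 0.0308]
eef_rot: [-3.136, 0.001, 1.413]
force: [-13.2, 1.4, 1.4]
grip_width: 0.0001
grip_force: 6.7
```

To row units: 0.5 mm / 750 = 0.0007, -0.1 mm / 750 = -0.0001.

Call:
arm_command([
  [[0, 0.0007, -0.0001, 0, 0, 0, 1], [0, 0.0007, -0.0001, 0, 0, 0, 1]],
])

```text
time_s: 23.55
ee_pos: [0.5596, 0.1018, 0.0308]
eef_rot: [-3.136, 0.001, 1.413]
force: [-12.7, 1.8, 0.6]
grip_width: 0.0005
grip_force: 6.9
```

It now slides at about 13 N with almost no down-force. A touch more brings it to about 14 N.

To row units: 0.8 mm / 750 = 0.0011, 0.4 mm / 750 = 0.0005.

Call:
arm_command([
  [[0, 0.0005, -0.0001, 0, 0, 0, 1], [0, 0.0011, -0.0001, 0, 0, 0, 1]],
])

```text
time_s: 23.75
ee_pos: [0.5601, 0.1017, 0.0308]
eef_rot: [-3.135, 0.001, 1.413]
force: [-14.2, 2.6, 0.8]
grip_width: 0.0007
grip_force: 7.8
```

Firm at about 14 N. I withdraw straight back, rise and check.

To row units: -150 mm / 750 = -0.2, -140 mm / 750 = -0.1867.

Call:
arm_command([
  [[0, -0.0027, 0, 0, 0, 0, 1], [0, -0.0067, 0, 0, 0, 0, 1], [0, -0.0133, 0, 0, 0, 0, 1], [0, -0.016, -0.0133, 0, 0, 0, 1], [0, -0.016, -0.04, 0, 0, 0, 1], [0, -0.016, -0.08, 0, 0, 0, 1], [0, -0.016, -0.12, 0, 0, 0, 1], [0, -0.016, -0.16, 0, 0, 0, 1], [0, -0.016, -0.1867, 0, 0, 0, 1], [0, -0.016, -0.2, 0, 0, 0, 1], [0, -0.016, -0.2, 0, 0, 0, 1]],
])

```text
time_s: 24.85
ee_pos: [0.5514, 0.1033, 0.1835]
eef_rot: [3.139, -0.001, 1.413]
force: [0.1, -0.6, 0.2]
grip_width: 0.0009
grip_force: 0.0
```

Run:
```python
from h import *
o=ctrl.get_obs(); print(o["time_s"],o["ee_pos"],o["force"].round(1))
p,d,i=grab("wrist"); q,_,_=grab("scene"); cv2.imwrite("pics/end.png",cv2.resize(np.hstack([p,q]),(800,300)))
W=cloud(d,i);Z=W[...,2]; a=np.radians(-9.6);R=np.array([[np.cos(a),np.sin(a)],[-np.sin(a),np.cos(a)]]); B=(W[...,:2]*1000-[615.1,91.4])@R.T
m=(Z>.083)&(Z<.094)&(abs(B[...,0]+30)<35)&(abs(B[...,1])<40)&(d>0)
r=cv2.minAreaRect(B[m].astype(np.float32));print("bar",m.sum(),np.round(r[0],1),np.round(r[1],1),r[2],np.median(Z[m]))
m=(abs(B[...,0]-30)<30)&(abs(B[...,1])<20)&(d>0); print("lid top z",np.percentile(Z[m],[5,50,95]).round(4))
```

```text
24.85 [0.55142366 0.10327082 0.18345762] [ 0.1 -0.6  0.2]
bar 892 [-36.6   1.2] [14.3 54.9] 0.46751669049263 0.08778796432084549
lid top z [0.056  0.0574 0.3228]
```

View pics/end.png

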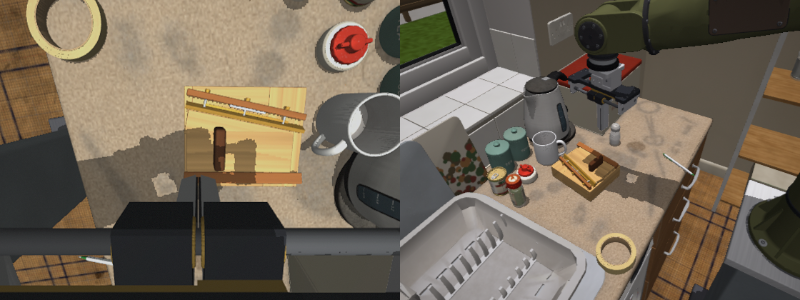

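The picture shows the lid seated in the way between the strip and the right rail (bar at (219,148)). Its origin is at box x ≈ -6.6, and the other items are in place.

```bash
python3 -c "
from station import ctrl
print(ctrl.hand_in())"
```

```text
the job is handed in; nothing more can be done
None
```

The lid is in the dovetail way, narrow end leading, wedged at a push of about 14 N and staying put with the arm withdrawn; the mill, jar and mug were not touched, and the job is handed in.

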